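Preset the power hammer's blow counter to 37

TASK

Someone left a steel chisel on the blow counter where its guard must slide: pick it up and lay it flat in the aluminium tray beside the counter, without dropping it. Slide the clear guard fully back and roll the two knurled thumbwheels by their edges until the windows read 37 (3 in the left window, 7 in the right, as seen from the robot's side), each digit standing whole in the middle of its window. Then slide the guard fully forward again over the wheels, leaving the set number unchanged, and do not disturb the hammer, can, hardy tool and tongs round the counter.

Things in the scene. Friction and masses are not known exactly. Their poses are not given: they have to be found in the camera images.
- counter: grey-green blow counter fixed to the bench; housing spans x -85 to 200, y -80 to 80 mm, its flat deck 80 mm high. Origin on the bench below the middle of the wheels' common axle; x from its front (robot's side) to its back, y to its left, z up. Thumbwheels rise from the deck at y +49 (left, tens) and -49 (right, ones); between them a dark window hood, x -42 to 42, y -30 to 30, top 104 mm high
- tens (a joint): turn of the left (tens) wheel, rad, free both ways within +-12.6, no clicks; stays where left, about 2 N at the rim moves it. Digit d shows at 0.628 d, plus or minus whole turns (6.283); after 9 comes 0. Rolling the wheel's top along the counter's +x (to its back) increases it. Starts at any angle, often between digits, at least 0.6 from the wanted digit
- ones (a joint): turn of the right (ones) wheel, rad, free both ways within +-12.6, no clicks; stays where left, about 2 N at the rim moves it. Digit d shows at 0.628 d, plus or minus whole turns (6.283); after 9 comes 0. Rolling the wheel's top along the counter's +x (to its back) increases it. Starts at any angle, often between digits, at least 0.6 from the wanted digit
- tens_top (a point): top of the left (tens) wheel's rim, fixed to the counter at its (0, 49, 108.5) mm; axes as the counter's. The wheel: black, 101 mm across, 30 mm wide, knurled all round (30 ridges 2 mm high), axle along the counter's y, 50.5 mm straight below this point; it sticks 28 mm out of the deck
- ones_top (a point): top of the right (ones) wheel's rim, fixed to the counter at its (0, -49, 108.5) mm; axes as the counter's. The wheel: black, 101 mm across, 30 mm wide, knurled all round (30 ridges 2 mm high), axle along the counter's y, 50.5 mm straight below this point; it sticks 28 mm out of the deck
- tens_window (a point): middle of the left (tens) window at the counter's (0, 14, 100) mm, marked by a small red line at its outer side. The window is 28 mm long (x), 24 wide; in it turns a white drum of radius 42 mm with black digits 17 mm tall, 26 mm apart, their tops to the counter's back (upright for one looking from the robot)
- ones_window (a point): middle of the right (ones) window at the counter's (0, -14, 100) mm, marked by a small red line at its outer side. The window is 28 mm long (x), 24 wide; in it turns a white drum of radius 42 mm with black digits 17 mm tall, 26 mm apart, their tops to the counter's back (upright for one looking from the robot)
- guard (a joint): travel of the clear guard, m: 0 fully forward (shut over wheels and windows), 0.130 fully back; slides along the counter's x, stays where left, resists with about 2 N (more when pushed fast). A clear tunnel 110 mm long (x), 148 wide, open in front and behind, top face 120 mm above the bench, shut at counter x -55 to 55 mm. Starts shut or up to 12 mm back
- guard_tab (a point): middle of the orange upright tab on the guard's top, moving with the guard; tab 10 mm thick (x), 24 mm wide (y), from 120 to 152 mm above the bench, this point 136 mm above the bench and 45 mm ahead (-x) of the guard's middle; axes as the counter's
- chisel: loose square steel chisel, 110 mm long (x) by 22 by 22 mm, 0.4 kg, with a red band near its struck end and a 10 mm thick blade from x 23 to 55 mm; origin in the middle of its underside, x along it to the blade. It starts lying flat on the counter's deck (80 mm high) behind the guard, within 37 degrees of crosswise
- chisel_mid (a point): the chisel's middle, 11 mm above its underside; axes as the chisel's
- tray: open aluminium tray fixed to the bench left or right of the counter, outside 170 mm (x) by 100 (y) by 22 high, walls and floor 4 to 5 mm thick; origin under its middle
- hammer: forging hammer standing on its steel head (100 x 40 x 40 mm) with its red 26 mm thick handle straight up, 180 mm tall, loose, 0.95 kg; origin under the head's middle. Leave alone
- can: blue tin can, 68 mm across, 120 mm tall, loose; origin under its middle. Leave alone
- hardy: steel hardy tool: 65 mm square foot 35 mm high with an upright 30 x 65 mm blade, 100 mm tall in all, loose; origin under its middle. Leave alone
- tongs: dark steel tongs lying on the bench in front of the counter, 205 mm long, 14 mm high, loose; origin under their middle, x along them. Leave alone
Things that resemble listed ones, but are neither listed nor needed, are in the scene too. Of the things like the chisel, leave any that is brown, purple or yellow; of the rest the smaller one is meant.

How it is judged:
On the way, in this order (a step that is already met when the one before it is completed fails the run):
1. the chisel lies flat in the tray (x of chisel_mid in the frame of tray between -0.05 and 0.05 m and y of chisel_mid in the frame of tray between -0.042 and 0.042 m and z of chisel_mid in the frame of tray below 0.023 m), for 0.2 s.
2. the guard is slid back (at least 115 mm) (value of joint guard above 0.115 m), for 0.2 s.
3. with the guard back, the windows read 3 and 7 ((value of joint tens between -10.831 and -10.531 rad or value of joint tens between -4.548 and -4.248 rad or value of joint tens between 1.735 and 2.035 rad or value of joint tens between 8.018 and 8.318 rad) and (value of joint ones between -8.318 and -8.018 rad or value of joint ones between -2.035 and -1.735 rad or value of joint ones between 4.248 and 4.548 rad or value of joint ones between 10.531 and 10.831 rad) and value of joint guard above 0.105 m), for 0.2 s.
4. the guard is slid forward over the wheels again (value of joint guard below 0.008 m), for 0.2 s.
At the end, for the whole second after the job is handed in: The chisel lies in the tray (middle within 50 mm along, 42 mm across, under 23 mm high); left wheel shows 3 and right wheel 7, each within 0.15 rad (6 mm) of its window's middle; guard shut within 8 mm; all at rest; hammer, can, hardy tool and tongs where they stood (all of step 1 and linear speed of chisel below 0.02 m/s and (value of joint tens between -10.831 and -10.531 rad or value of joint tens between -4.548 and -4.248 rad or value of joint tens between 1.735 and 2.035 rad or value of joint tens between 8.018 and 8.318 rad) and (value of joint ones between -8.318 and -8.018 rad or value of joint ones between -2.035 and -1.735 rad or value of joint ones between 4.248 and 4.548 rad or value of joint ones between 10.531 and 10.831 rad) and value of joint guard below 0.008 m and velocity of joint tens between -0.1 and 0.1 rad/s and velocity of joint ones between -0.1 and 0.1 rad/s and velocity of joint guard between -0.02 and 0.02 m/s); the robot touches nothing.
It fails at once if the chisel is dropped or thrown (faster than 1 m/s) (linear speed of chisel above 1 m/s).
It fails at once if the hammer is shifted more than 20 mm or tipped (distance of hammer from where it was at the start of the episode above 0.02 m or angle between hammer's own z axis and vertical above 0.3 rad).
It fails at once if the can is shifted more than 20 mm or tipped (distance of can from where it was at the start of the episode above 0.02 m or angle between can's own z axis and vertical above 0.3 rad).
It fails at once if the hardy is shifted more than 20 mm or tipped (distance of hardy from where it was at the start of the episode above 0.02 m or angle between hardy's own z axis and vertical above 0.3 rad).
It fails at once if the tongs is shifted more than 20 mm or tipped (distance of tongs from where it was at the start of the episode above 0.02 m or angle between tongs's own z axis and vertical above 0.3 rad).
It also fails if it takes over 72 s, if anything falls off the work surface, if the arm or the gripper's body presses on something with over 40 N, if the wrist force passes 120 N, or if a joint passes its speed limit or range.

ROBOT

A 7-joint arm with a two-finger parallel gripper is mounted at the origin on the work surface. World frame = base frame: x ahead of the robot, y to its left, z up, the work surface at z = 0. Lengths are in m, angles in rad, forces in N, time in s.
With the tool pointing down it reaches from about 0.4 to 0.875 m from the base axis. Payload 19.3 kg.
Tool frame: the origin (TCP) lies where the fingers leave the gripper's body, on its centre line; the fingertips stand bot.tip_reach ahead of it and the grasp point (between the pads) lies 54 mm ahead of it (bot.tip_reach is the distance from the TCP to the fingertips, in m); z points along the fingers, y is the line along which they close (so a half turn about z gives the same grasp; the last joint's range is limited). The gripper opens to 85 mm and grips with 20 to 120 N. Pads are 22 mm wide; open, the fingers measure 114 mm over their backs; the gripper's body (76 mm by 85 mm) begins 54 mm behind the grasp point. The pads swing forward as they close: fully open they stand 13 mm farther back than shut.
Start: joints at [1.14, 0.521, -0.036, 1.599, 0.021, 1.021, -0.113], TCP at [0.221, -0.585, 0.304] pointing down, gripper open.
Joint ranges: [-2.91, 2.91], [-0.3, 2.13], [-1.5, 1.42], [0.17, 2.43], [-1.26, 4.41], [0.16, 1.93], [-2.52, 2.52]. Speed limits (rad/s): [1.89, 1.89, 2.39, 2.39, 3.01, 3.01, 3.01].

INTERFACE

Orientations are given as [roll, pitch, yaw] about the fixed x, y, z axes, in that order (R = Rz(yaw) Ry(pitch) Rx(roll)).
In Python, from workcell import bot gives the robot as it stands. The module is installed in compiled form; this text tells all that it offers.
- The arm moves only by the shell command python3 -m jog 'ROWS' [FORCE]. ROWS is JSON, a list that holds one entry, the list of rows, each a list of 7 numbers: the shift along the tool's x, y, z in mm, then the turn, a rotation vector about the tool's x, y, z in rad, then the opening, from 0 (shut) to 1 (fully open). In form: [[[tx, ty, tz, wx, wy, wz, fingers], ...]]. A call has 1 to 5 rows; each row shifts and turns the commanded pose from where the row before left it, along the tool's axes as they then stand; what a row does not reach is not made up. A row lasts 1/10 s, in which the tool goes at most 50 mm and 8.59 degrees, less where a joint would pass 70% of its speed; a pose out of reach is approached as far as the arm can. A call is refused whole if a number of a shift passes 50 or a number of a turn 0.15, either way. A call with a gripper value outside its range is refused whole. The fingers move at their own pace and stop on an object; FORCE is the grip in N (left out, the last holds). Time passes only in rows, so rows that do not move let the fingers close. It gives the time, the measured TCP pose, the force, the opening and the grip force at its end, in the units of the state.
- bot.observe(): the state, without advancing time (a new reading comes with each control period).
- bot.grab_frame(name): name is "scene" or "side" or "wrist"; returns a dict with "img" (420x560x3 uint8, red, green, blue), "intrinsics" (3x3 intrinsics, pixels), "k1" (the pictures are not rectified: a ray, as slopes to the right and down, at radius r is drawn at 1 + k1 r^2 times it, then the intrinsics apply), "R" (3x3) and "t" (3): a world point X has camera coordinates R X + t; the wrist camera has in their place "tool_from_camera" (4x4, takes a point from camera to tool coordinates, whose origin is the TCP and whose axes are the flange's). Camera axes: x right, y down, z forward; pixel columns grow to the right and rows downward; lengths in m; the calibration is good to about 2 mm. A picture is of the moment at which its call begins: read the wrist's pose just before it. There is no depth.
- bot.job_done(): hands the job in; it is judged then, once.
Trained networks look in a picture, given as the dict that the camera call returned (one of the last four; its "shot" number tells which), for a name from the list of things; names that differ only in an ending like _2 or _b are one class to them, and where a whole thing is asked for, a point or a joint stands for the part that bears it (a point fixed in the world has none). Each returns a list of dicts, best first, with "conf" (0 to 1); they miss things now and then, are a little off and sometimes report something else, mostly with a low value. They report only what shows in the picture. A call takes as long as a camera call. They do not tell look-alikes from the thing itself.
- bot.trace(query, picture): "region" (420x560 bool, what is visible of it).
- bot.spot_point(query, picture): "xyz" ([x, y, z] in m, in world coordinates, good to about 4 mm: a listed point, or the origin of a listed thing).
The state is a dict: "clock": time; "qpos": joint angles; "qd": joint speeds; "joint_efforts": joint torques, N m; "position": TCP position; "tool_rot": TCP orientation; "force": force on the tool from outside, world axes, zero at the start; "moment": the same for the moment, N m; "grip_width": finger opening in m; "finger_force": force on a finger pad.
Only numpy, scipy, OpenCV 4.12 (cv2) and the standard library are available. Lean on these libraries where they do the work, as an engineer would, in place of code of your own. Each camera call takes 0.05 s, during which the arm holds its last target. There are 200 camera calls.

## Working session

There is one attempt and no reset: what is moved stays moved. The work goes in short steps, Python scripts to look and compute and a shell command to move; the robot and the scene stay as the last step left them, time stands still between calls to the robot, and variables do not carry over. Pictures are saved under pics/ and viewed, at most 13 in all, crops included, and the job is handed in when it is done.

```bash
mkdir -p pics; cat > h.py <<'E'
import numpy as np, cv2
from workcell import bot
from scipy.spatial.transform import Rotation as Ro
def save(n,im): cv2.imwrite('pics/'+n,cv2.cvtColor(np.ascontiguousarray(im),cv2.COLOR_RGB2BGR))
def cam(f,s=None):
    if 'R' in f: return np.array(f['R']),np.array(f['t'])
    T=np.array(f['tool_from_camera']); Rw=rot(s); p=np.array(s['position'])
    Rc=Rw@T[:3,:3]; c=Rw@T[:3,3]+p
    return Rc.T,-Rc.T@c
def rot(s):
    r=np.array(s['tool_rot'],float)
    return Ro.from_euler('xyz',r).as_matrix() if r.size==3 else r.reshape(3,3)
def proj(f,X,s=None):
    R,t=cam(f,s); c=np.atleast_2d(X)@R.T+t; u=c[:,:2]/c[:,2:]; u=u*(1+f['k1']*(u**2).sum(1,keepdims=True))
    K=np.array(f['intrinsics']); return u@K[:2,:2].T+K[:2,2]
def ray(f,px,z,s=None):
    "pixel -> world point on plane z"
    K=np.array(f['intrinsics']); R,t=cam(f,s); px=np.atleast_2d(px).astype(float)
    u=(px-K[:2,2])/np.array([K[0,0],K[1,1]]); v=u.copy()
    for _ in range(20): v=u/(1+f['k1']*(v**2).sum(1,keepdims=True))
    d=np.c_[v,np.ones(len(v))]@R; c=-R.T@t
    return c+d*((z-c[2])/d[:,2:])
E
python3 - <<'E'
from h import *
s=bot.observe(); print({k:np.round(v,3).tolist() for k,v in s.items()}, bot.tip_reach)
ims=[]
for n in ('scene','side'):
    f=bot.grab_frame(n); save(n+'0.png',cv2.resize(f['img'],(800,600)))
    for q in ['counter','tens_top','ones_top','tens_window','ones_window','guard_tab','chisel','chisel_mid','tray','hammer','can','hardy','tongs']:
        for r in bot.spot_point(q,f)[:3]: print(n,q,round(r['conf'],2),np.round(r['xyz'],3).tolist(),proj(f,r['xyz'])[0].round().tolist())
E
```

```text
{'clock': 0.0, 'qpos': [1.14, 0.522, -0.036, 1.6, 0.021, 1.021, -0.113], 'qd': [-0.0, -0.001, -0.001, -0.0, -0.001, -0.0, -0.0], 'joint_efforts': [-0.002, -92.708, 1.979, -36.992, 0.018, 0.008, -0.0], 'position': [0.221, -0.585, 0.303], 'tool_rot': [-3.14, 0.0, 0.361], 'force': [-0.193, -0.735, 0.744], 'moment': [-0.04, -0.014, -0.006], 'finger_force': 0.0, 'grip_width': 0.085} 0.0726
scene counter 0.59 [0.525, -0.124, 0.001] [250.0, 198.0]
scene tens_top 0.85 [0.526, -0.071, 0.107] [263.0, 182.0]
scene ones_top 0.95 [0.525, -0.17, 0.114] [234.0, 161.0]
scene ones_top 0.23 [0.527, -0.134, 0.101] [244.0, 172.0]
scene tens_window 0.87 [0.524, -0.11, 0.102] [252.0, 176.0]
scene tens_window 0.67 [0.563, 0.042, -0.001] [289.0, 242.0]
scene tens_window 0.5 [0.386, -0.345, 0.005] [228.0, 134.0]
scene ones_window 0.96 [0.526, -0.133, 0.098] [245.0, 172.0]
scene ones_window 0.49 [0.649, -0.11, 0.091] [217.0, 209.0]
scene guard_tab 0.85 [0.484, -0.12, 0.136] [260.0, 155.0]
scene chisel 0.98 [0.782, -0.301, 0.003] [132.0, 222.0]
scene chisel 0.94 [0.746, 0.078, 0.006] [249.0, 302.0]
scene chise
[... 787 characters left out ...]
tab 0.79 [0.492, -0.121, 0.137] [264.0, 250.0]
side chisel 0.76 [0.747, 0.07, -0.004] [340.0, 207.0]
side chisel 0.69 [0.501, 0.175, 0.003] [248.0, 192.0]
side chisel 0.68 [0.781, -0.3, 0.003] [402.0, 323.0]
side chisel_mid 0.95 [0.754, 0.07, 0.016] [343.0, 202.0]
side chisel_mid 0.75 [0.782, -0.299, 0.014] [403.0, 320.0]
side chisel_mid 0.73 [0.813, -0.108, 0.01] [385.0, 252.0]
side tray 0.57 [0.531, -0.305, 0.0] [298.0, 347.0]
side hammer 0.58 [0.561, 0.039, -0.005] [278.0, 227.0]
side can 0.69 [0.383, -0.343, -0.002] [236.0, 378.0]
side hardy 0.78 [0.369, 0.099, -0.003] [206.0, 221.0]
side hardy 0.73 [0.53, -0.072, 0.111] [276.0, 236.0]
side tongs 0.76 [0.373, -0.1, -0.001] [217.0, 282.0]
```

View pics/scene0.png

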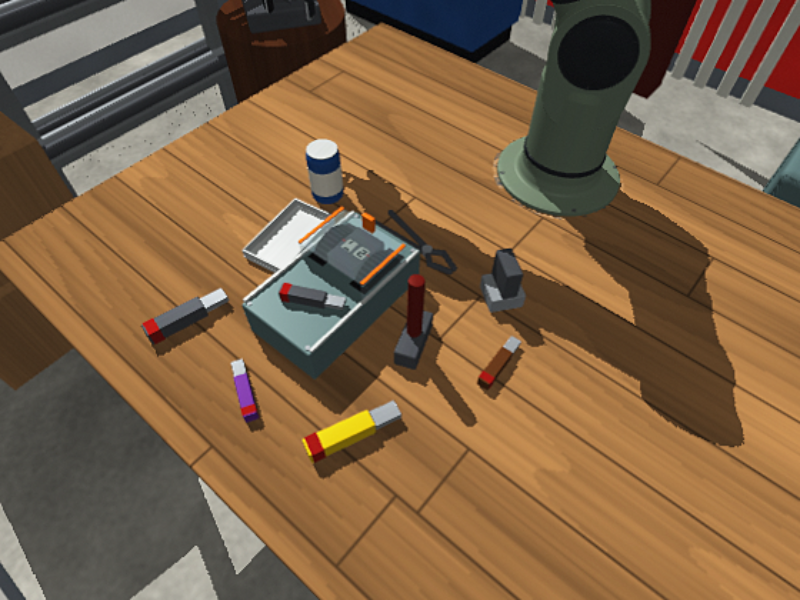

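View pics/side0.png

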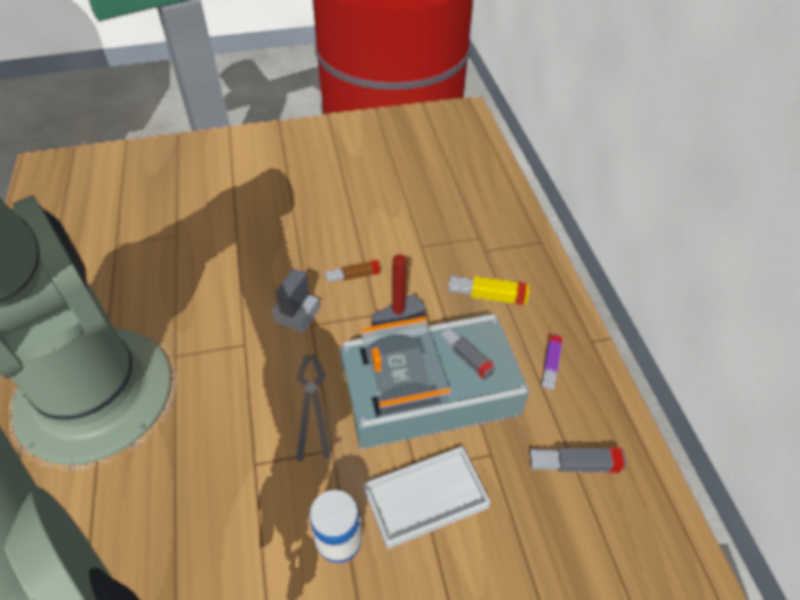

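Chisel-like items in scene0.png (800 px image): grey on the deck (315,297), a larger grey on the bench (185,315), purple (243,390), yellow (350,432) and brown (500,362). The target is the smaller grey one, on the deck at (315,297). Next I get its axis and the counter's yaw, with a close crop to check.

```bash
python3 - <<'E'
from h import *
tiles=[]
for n in ('scene','side'):
    f=bot.grab_frame(n)
    if n=='scene': print('tcam wrist'); 
    for r in bot.trace('chisel',f)[:6]:
        m=r['region']; ys,xs=np.nonzero(m); P=ray(f,np.c_[xs,ys],0.098)
        (c,wh,a)=cv2.minAreaRect(P[:,:2].astype(np.float32)*1000); print(n,round(r['conf'],2),xs.mean().round(),ys.mean().round(),np.round(c),np.round(wh),round(a,1))
    for r in bot.trace('tray',f)[:2]:
        m=r['region']; ys,xs=np.nonzero(m); P=ray(f,np.c_[xs,ys],0.022)
        (c,wh,a)=cv2.minAreaRect(P[:,:2].astype(np.float32)*1000); print(n,'tray',round(r['conf'],2),np.round(c),np.round(wh),round(a,1))
    c=proj(f,[.65,-.11,.09])[0].astype(int); tiles.append(cv2.resize(f['img'][c[1]-60:c[1]+60,c[0]-80:c[0]+50],(390,360),interpolation=cv2.INTER_CUBIC))
save('crop1.png',np.hstack(tiles))
f=bot.grab_frame('wrist'); print(np.round(f['tool_from_camera'],3).tolist(), np.round(f['intrinsics'],0).tolist())
E
```

```text
tcam wrist
scene 0.96 349.0 254.0 [548. 199.] [106.  25.] 4.0
scene 0.9 127.0 221.0 [ 801. -234.] [ 48. 135.] 76.7
scene 0.83 217.0 208.0 [ 649. -105.] [ 35. 114.] 24.9
scene 0.62 245.0 302.0 [772. 105.] [ 39. 139.] 66.5
scene 0.59 171.0 273.0 [829. -60.] [104.  22.] 60.7
scene tray 0.72 [ 535. -302.] [180. 100.] 9.7
side 0.87 406.0 322.0 [ 749. -338.] [ 43. 142.] 79.1
side 0.8 344.0 202.0 [719.   6.] [ 56. 145.] 70.5
side 0.79 248.0 190.0 [489. 100.] [102.  40.] 4.6
side 0.78 386.0 253.0 [ 775. -163.] [112.  24.] 61.8
side 0.77 327.0 248.0 [ 642. -117.] [ 29. 112.] 27.1
side tray 0.6 [ 528. -310.] [175. 109.] 9.3
[[-0.001, -0.947, -0.321, 0.082], [1.0, 0.0, -0.002, -0.001], [0.002, -0.321, 0.947, -0.071], [0.0, 0.0, 0.0, 1.0]] [[307.0, 0.0, 277.0], [0.0, 307.0, 208.0], [0.0, 0.0, 1.0]]
```

View pics/crop1.png

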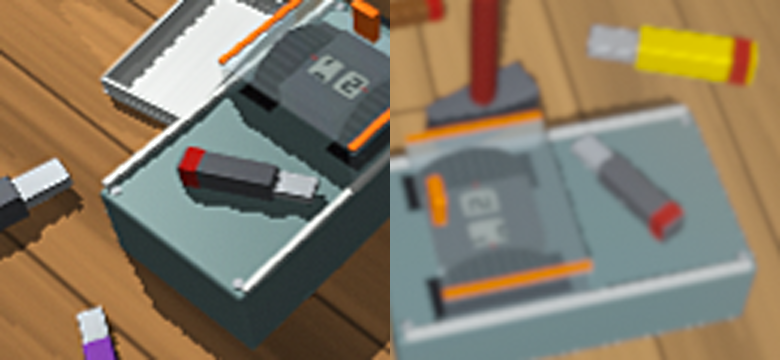

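Crop confirms it: dark grey chisel on the deck, red end at the back right and blade front left (scene crop: red end at (190,165), blade tip at (315,185)). Its axis is at about 116°, middle about (0.645,-0.111). Now planning the approach.

```bash
cat >> h.py <<'E'
def plan(pos,yaw,step=45.,dw=.145,dig=0,tilt=None):
    "world TCP target (m), yaw (rad), tool down -> equal-ish rows in tool axes"
    s=bot.observe(); R0=rot(s); p0=np.array(s['position'])
    R1=Ro.from_euler('xyz',[np.pi,0,yaw]).as_matrix() if tilt is None else tilt
    w=Ro.from_matrix(R0.T@R1).as_rotvec(); d=(np.array(pos)-p0)*1000
    n=max(1,int(np.ceil(max(np.linalg.norm(d)/step,np.linalg.norm(w)/dw))))
    R=R0; out=[]; done=np.zeros(3)
    for i in range(n):
        want=d*(i+1)/n-done; t=np.round(R.T@want,dig); done=done+R@t
        wr=np.round(w/n,3); out.append(t.tolist()+wr.tolist()); R=R@Ro.from_rotvec(wr).as_matrix()
    for i in range(0,n,5): print(str(out[i:i+5]).replace('.0,',',').replace(' ',''))
E
python3 -c "
from h import *
plan([.635,-.111,.29],np.radians(116))"
```

```text
[[40,-21,1,0,0,-0.119],[42,-17,1,0,0,-0.119],[43,-11,1,0,0,-0.119],[45,-6,1,0,0,-0.119],[45,-1,1,0,0,-0.119]]
[[44,5,1,0,0,-0.119],[44,10,1,0,0,-0.119],[42,15,1,0,0,-0.119],[41,20,1,0,0,-0.119],[37,25,1,0,0,-0.119]]
[[35,28,1,0,0,-0.119],[31,33,1,0,0,-0.119],[26,36,1,0,0,-0.119],[22,40,1,0,0,-0.119]]
```

```bash
python3 -m jog '[[[40,-21,1,0,0,-0.119,1],[42,-17,1,0,0,-0.119,1],[43,-11,1,0,0,-0.119,1],[45,-6,1,0,0,-0.119,1],[45,-1,1,0,0,-0.119,1]]]'
python3 -m jog '[[[44,5,1,0,0,-0.119,1],[44,10,1,0,0,-0.119,1],[42,15,1,0,0,-0.119,1],[41,20,1,0,0,-0.119,1],[37,25,1,0,0,-0.119,1]]]'
python3 -m jog '[[[35,28,1,0,0,-0.119,1],[31,33,1,0,0,-0.119,1],[26,36,1,0,0,-0.119,1],[22,40,1,0,0,-0.119,1],[0,0,0,0,0,0,1]]]'
cat > look.py <<'E'
from h import *
import sys
s=bot.observe(); f=bot.grab_frame('wrist'); print(np.round(s['position'],4),np.round(s['tool_rot'],3),s['clock'])
for q in ['tens_top','ones_top','tens_window','ones_window','guard_tab','chisel_mid','tray']:
    for r in bot.spot_point(q,f)[:2]: print(q,round(r['conf'],2),np.round(r['xyz'],3).tolist(),proj(f,r['xyz'],s)[0].round().tolist())
for r in bot.trace('chisel',f)[:3]:
    ys,xs=np.nonzero(r['region']); P=ray(f,np.c_[xs,ys],.1,s)
    print('ch',round(r['conf'],2),[np.round(v,1) for v in cv2.minAreaRect(P[:,:2].astype(np.float32)*1000)])
save(sys.argv[1],f['img'])
E
python3 look.py w1.png
```

```text
clock: 2.25
position: [0.3697, -0.4136, 0.2991]
tool_rot: [3.141, 0.0, 0.961]
force: [0.7, 0.4, -0.4]
grip_width: 0.0851
finger_force: 0.0
clock: 2.75
position: [0.518, -0.2452, 0.2941]
tool_rot: [3.141, 0.0, 1.556]
force: [-0.1, -0.8, 0.1]
grip_width: 0.0855
finger_force: 0.0
clock: 3.25
position: [0.6381, -0.105, 0.2895]
tool_rot: [3.139, -0.003, 2.038]
force: [-1.4, 0.2, -0.1]
grip_width: 0.0852
finger_force: 0.0
[ 0.6381 -0.105   0.2895] [ 3.139e+00 -3.000e-03  2.038e+00] 3.25
tens_top 0.87 [0.525, -0.075, 0.106] [169.0, 114.0]
tens_top 0.74 [0.526, -0.12, -0.002] [186.0, 147.0]
ones_top 0.78 [0.523, -0.168, 0.106] [131.0, 211.0]
tens_window 0.73 [0.523, -0.171, 0.107] [129.0, 214.0]
tens_window 0.59 [0.524, -0.109, 0.101] [156.0, 152.0]
ones_window 0.76 [0.53, -0.134, 0.1] [153.0, 179.0]
ones_window 0.33 [0.524, -0.076, 0.106] [167.0, 115.0]
guard_tab 0.9 [0.488, -0.12, 0.138] [87.0, 151.0]
chisel_mid 0.85 [0.813, -0.114, 0.013] [398.0, 248.0]
chisel_mid 0.84 [0.783, -0.304, 0.012] [305.0, 346.0]
tray 0.91 [0.532, -0.303, 0.001] [142.0, 273.0]
tray 0.2 [0.644, -0.112, 0.09] [281.0, 210.0]
ch 0.9 [array([ 642.8, -108.1]), array([ 21.9, 110.6]), np.float64(26.5)]
ch 0.83 [array([714.7,  48.7]), array([ 35.4, 123.2]), np.float64(67.7)]
ch 0.8 [array([ 739.2, -235.9]), array([ 36.4, 125.5]), np.float64(77.1)]
```

View pics/w1.png

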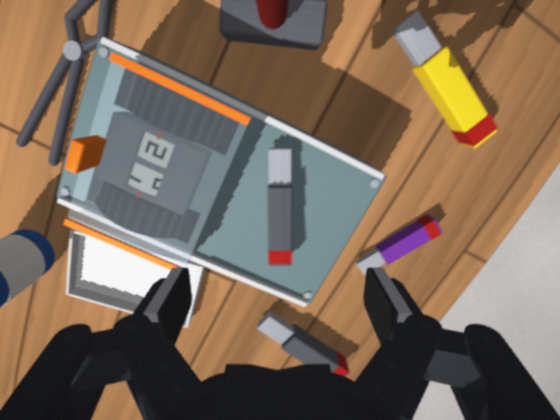

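Wrist view: target chisel at pixels (280,150)–(280,262), clear of the guard. Tens window (156,150) reads about 2; ones (148,180) is between digits. I go to the grasp with the fingers half open, to clear the guard.

```bash
python3 -c "
from h import *
plan([.6465,-.116,.2],np.radians(116.5),dig=0)"
```

```text
[[-3,3,30,0,0,-0.003],[-3,3,30,0,0,-0.003],[-3,2,30,0,0,-0.003]]
```

```bash
python3 -m jog '[[[-3,3,30,0,0,-0.003,0.55],[-3,3,30,0,0,-0.003,0.55],[-3,2,30,0,0,-0.003,0.55],[0,0,0,0,0,0,0.55],[0,0,0,0,0,0,0.55]]]' 50
python3 -c "
from h import *
plan([.6465,-.116,.157],np.radians(116.5),dig=0,step=15)"
```

```text
clock: 4.2
position: [0.6467, -0.1157, 0.2006]
tool_rot: [-3.142, -0.0, 2.035]
force: [0.1, -0.1, 0.6]
grip_width: 0.0469
finger_force: 0.0
[[-0,-0,15,-0,-0,0.001],[-0,-0,14,-0,-0,0.001],[-0,-0,15,-0,-0,0.001]]
```

```bash
python3 -m jog '[[[0,0,15,0,0,0,0.55],[0,0,15,0,0,0,0.55],[0,0,14,0,0,0,0.55],[0,0,0,0,0,0,0.55],[0,0,0,0,0,0,0.2]]]' 60
python3 -m jog '[[[0,0,0,0,0,0,0],[0,0,0,0,0,0,0],[0,0,0,0,0,0,0],[0,0,0,0,0,0,0]]]' 60
```

```text
clock: 4.7
position: [0.6466, -0.1155, 0.1557]
tool_rot: [-3.141, -0.0, 2.036]
force: [0.5, 0.6, 1.0]
grip_width: 0.0336
finger_force: 0.0
clock: 5.1
position: [0.647, -0.1156, 0.1566]
tool_rot: [3.141, 0.001, 2.036]
force: [-1.1, 0.3, 5.9]
grip_width: 0.0208
finger_force: 60.6
```

```bash
python3 -m jog '[[[0,0,-10,0,0,0,0],[0,0,-25,0,0,0,0],[0,0,-30,0,0,0,0],[0,0,-25,0,0,0,0],[0,0,0,0,0,0,0]]]' 60
python3 -c "
from h import *
plan([.523,-.306,.22],np.radians(9.5),dw=.13)"
```

```text
clock: 5.6
position: [0.6477, -0.1157, 0.2498]
tool_rot: [3.138, 0.003, 2.036]
force: [1.1, 0.3, -4.3]
grip_width: 0.0207
finger_force: 59.6
[[-8,-13,2,0,-0,0.125],[-9,-12,2,0,-0,0.125],[-10,-11,2,0,-0,0.125],[-12,-9,2,0,-0,0.125],[-13,-8,2,0,-0,0.125]]
[[-14,-6,2,0,-0,0.125],[-15,-5,2,0,-0,0.125],[-15,-2,2,0,-0,0.125],[-15,-1,2,0,-0,0.125],[-15,1,2,0,-0,0.125]]
[[-15,3,1,0,-0,0.125],[-14,5,2,0,-0,0.125],[-14,7,2,0,-0,0.125],[-13,8,2,0,-0,0.125],[-11,10,2,0,-0,0.125]]
```

```bash
python3 -m jog '[[[-8,-13,2,0,0,0.125,0],[-9,-12,2,0,0,0.125,0],[-10,-11,2,0,0,0.125,0],[-12,-9,2,0,0,0.125,0],[-13,-8,2,0,0,0.125,0]]]' 60
python3 -m jog '[[[-14,-6,2,0,0,0.125,0],[-15,-5,2,0,0,0.125,0],[-15,-2,2,0,0,0.125,0],[-15,-1,2,0,0,0.125,0],[-15,1,2,0,0,0.125,0]]]'
python3 -m jog '[[[-15,3,1,0,0,0.125,0],[-14,5,2,0,0,0.125,0],[-14,7,2,0,0,0.125,0],[-13,8,2,0,0,0.125,0],[-11,10,2,0,0,0.125,0]]]'
python3 -m jog '[[[0,0,0,0,0,0,0],[0,0,0,0,0,0,0]]]'
python3 - <<'E'
from h import *
s=bot.observe();f=bot.grab_frame('wrist')
for r in bot.trace('tray',f)[:2]:
    ys,xs=np.nonzero(r['region']); P=ray(f,np.c_[xs,ys],.022,s)
    print('tray',round(r['conf'],2),[np.round(v,1) for v in cv2.minAreaRect(P[:,:2].astype(np.float32)*1000)])
for r in bot.spot_point('tray',f)[:2]+bot.spot_point('chisel_mid',f)[:2]: print(r['conf'],r['xyz'])
save('w2.png',f['img'])
plan([.523,-.306,.1],np.radians(9.5),step=30)
E
```

```text
clock: 6.1
position: [0.6045, -0.1791, 0.2351]
tool_rot: [-3.14, -0.0, 1.406]
force: [0.8, 0.2, -4.2]
grip_width: 0.0206
finger_force: 59.5
clock: 6.6
position: [0.5626, -0.2427, 0.2251]
tool_rot: [-3.14, 0.001, 0.781]
force: [-0.0, -0.1, -3.9]
grip_width: 0.021
finger_force: 59.5
clock: 7.1
position: [0.5212, -0.3063, 0.2162]
tool_rot: [-3.141, 0.001, 0.156]
force: [-0.6, -0.0, -4.1]
grip_width: 0.0208
finger_force: 59.5
clock: 7.3
position: [0.5219, -0.3057, 0.2164]
tool_rot: [-3.141, 0.001, 0.162]
force: [0.9, 0.9, -4.0]
grip_width: 0.0204
finger_force: 59.4
tray 0.87 [array([ 531.8, -304.3]), array([161.9, 100.7]), np.float64(9.4)]
0.72 [0.5301, -0.3061, 0.1491]
[[0,0,29,-0,-0,-0.001],[0,0,29,-0,-0,-0.001],[0,1,30,-0,-0,-0.001],[1,-0,29,-0,-0,-0.001]]
```

View pics/w2.png

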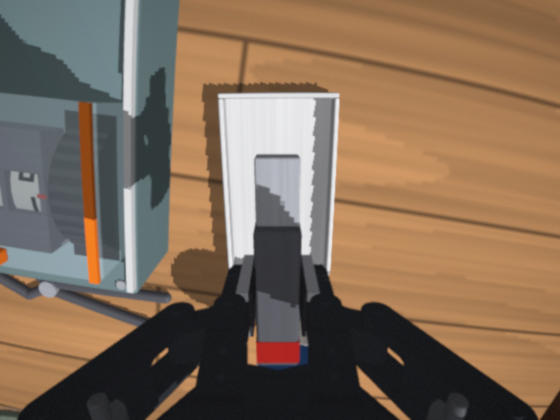

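The chisel is held straight over the tray (band at (278,352), blade tip at (277,156)); tray rim around (220–338, 95). Lowering.

```bash
python3 -m jog '[[[0,0,29,0,0,0,0],[0,0,29,0,0,0,0],[0,1,30,0,0,0,0],[1,0,29,0,0,0,0],[0,0,8,0,0,0,0]]]' 60
python3 -m jog '[[[0,0,5,0,0,0,0],[0,0,3,0,0,0,0],[0,0,2,0,0,0,0],[0,0,0,0,0,0,0]]]'
```

```text
clock: 8.0
position: [0.5224, -0.3058, 0.0892]
tool_rot: [-3.139, 0.003, 0.162]
force: [-1.0, 0.6, -3.6]
grip_width: 0.0203
finger_force: 59.4
clock: 8.4
position: [0.5235, -0.307, 0.0826]
tool_rot: [3.141, -0.001, 0.161]
force: [-0.2, -0.1, -4.0]
grip_width: 0.0205
finger_force: 59.4
```

```bash
python3 -m jog '[[[0,0,1,0,0,0,0],[0,0,1,0,0,0,0],[0,0,0,0,0,0,0]]]' 40
python3 -m jog '[[[0,0,0,0,0,0,0.1],[0,0,0,0,0,0,0.35],[0,0,0,0,0,0,0.45],[0,0,0,0,0,0,0.45]]]'
python3 -m jog '[[[0,0,-10,0,0,0,0.45],[0,0,-30,0,0,0,0.45],[0,0,-40,0,0,0,0.45],[0,0,-40,0,0,0,0.45],[0,0,-40,0,0,0,0.45]]]'
python3 - <<'E'
from h import *
P=[]
for n in ('scene','side','wrist'):
    s=bot.observe();f=bot.grab_frame(n)
    for q in ['tens_top','ones_top','tens_window','ones_window','guard_tab','chisel_mid']:
        for r in bot.spot_point(q,f)[:3]: print(n,q,round(r['conf'],2),np.round(r['xyz'],3).tolist())
E
```

```text
clock: 8.7
position: [0.5234, -0.307, 0.0806]
tool_rot: [3.141, -0.001, 0.161]
force: [-3.0, 1.2, 4.9]
grip_width: 0.0206
finger_force: 60.6
clock: 9.1
position: [0.5233, -0.3069, 0.08]
tool_rot: [3.141, -0.0, 0.161]
force: [0.5, -0.4, -0.4]
grip_width: 0.0387
finger_force: 0.0
clock: 9.6
position: [0.523, -0.3067, 0.2423]
tool_rot: [3.141, -0.0, 0.161]
force: [-0.4, 0.4, 0.3]
grip_width: 0.0384
finger_force: 0.0
scene tens_top 0.71 [0.527, -0.072, 0.108]
scene ones_top 0.89 [0.523, -0.172, 0.111]
scene tens_window 0.56 [0.527, -0.11, 0.103]
scene tens_window 0.19 [0.529, -0.31, 0.001]
scene ones_window 0.62 [0.526, -0.134, 0.096]
scene guard_tab 0.92 [0.483, -0.122, 0.138]
scene chisel_mid 0.94 [0.784, -0.299, 0.012]
scene chisel_mid 0.83 [0.531, -0.304, 0.015]
scene chisel_mid 0.62 [0.498, 0.177, 0.016]
side tens_top 0.73 [0.528, -0.069, 0.112]
side ones_top 0.59 [0.525, -0.178, 0.107]
side tens_window 0.89 [0.522, -0.107, 0.096]
side tens_window 0.74 [0.531, -0.307, 0.014]
side guard_tab 0.94 [0.49, -0.125, 0.136]
side chisel_mid 0.78 [0.813, -0.11, 0.008]
side chisel_mid 0.61 [0.786, -0.3, 0.012]
side chisel_mid 0.61 [0.749, 0.074, 0.016]
wrist ones_top 0.98 [0.526, -0.17, 0.105]
wrist tens_window 0.91 [0.526, -0.111, 0.1]
wrist tens_window 0.17 [0.528, -0.303, 0.007]
wrist ones_window 0.66 [0.527, -0.134, 0.098]
wrist ones_window 0.43 [0.384, -0.347, -0.005]
wrist chisel_mid 0.71 [0.535, -0.31, 0.013]
```

Chisel is in the tray at (0.531,-0.305,0.015). Next: counter yaw from the rails in w1, then grip the tab.

```bash
python3 - <<'E'
from h import *
f=bot.grab_frame('wrist'); s=bot.observe()
s1=dict(position=[.636,-.109,.2895],tool_rot=[3.141,0,2.036])
for a,b,z in [((104,42),(382,180),.085),((60,200),(310,303),.085),((110,57),(249,122),.118),((382,180),(310,303),.08)]:
    P=ray(f,[a,b],z,s1); d=P[1]-P[0]; print(np.round(P,3).tolist(), np.degrees(np.arctan2(d[1],d[0])).round(2))
plan([.487,-.122,.26],np.radians(88))
E
```

```text
[[0.446, -0.054, 0.085], [0.715, -0.052, 0.085]] 0.45
[[0.447, -0.208, 0.085], [0.72, -0.2, 0.085]] 1.62
[[0.472, -0.06, 0.118], [0.585, -0.057, 0.118]] 1.22
[[0.717, -0.052, 0.08], [0.722, -0.203, 0.08]] -88.15
[[-1,-19,-2,-0,-0,-0.138],[2,-18,-2,-0,-0,-0.138],[5,-19,-2,-0,-0,-0.138],[7,-17,-2,-0,-0,-0.138],[9,-17,-2,-0,-0,-0.138]]
[[12,-14,-2,-0,-0,-0.138],[13,-14,-2,-0,-0,-0.138],[15,-11,-2,-0,-0,-0.138],[17,-9,-2,-0,-0,-0.138],[17,-7,-2,-0,-0,-0.138]]
```

```bash
python3 -m jog '[[[-1,-19,-2,0,0,-0.143,0.45],[2,-18,-2,0,0,-0.143,0.45],[5,-19,-2,0,0,-0.143,0.45],[7,-17,-2,0,0,-0.143,0.45],[9,-17,-2,0,0,-0.143,0.45]]]'
python3 -m jog '[[[12,-14,-2,0,0,-0.143,0.45],[13,-14,-2,0,0,-0.143,0.45],[15,-11,-2,0,0,-0.143,0.45],[17,-9,-2,0,0,-0.143,0.45],[17,-7,-2,0,0,-0.143,0.45]]]'
python3 -m jog '[[[0,0,0,0,0,0,0.45],[0,0,0,0,0,0,0.45]]]'
python3 look.py w3.png
```

```text
clock: 11.2
position: [0.5036, -0.2138, 0.2501]
tool_rot: [3.141, -0.0, 0.882]
force: [0.6, -0.6, 0.2]
grip_width: 0.0385
finger_force: 0.0
clock: 11.7
position: [0.4821, -0.1225, 0.2601]
tool_rot: [3.141, 0.0, 1.597]
force: [-0.5, 1.0, -0.2]
grip_width: 0.0388
finger_force: 0.0
clock: 11.9
position: [0.4824, -0.1236, 0.2601]
tool_rot: [3.141, 0.0, 1.589]
force: [-0.1, -0.2, 0.2]
grip_width: 0.0384
finger_force: 0.0
[ 0.4824 -0.1236  0.2601] [3.141 0.    1.589] 11.9
tens_top 0.84 [0.524, -0.076, 0.106] [337.0, 157.0]
ones_top 0.9 [0.524, -0.173, 0.107] [328.0, 273.0]
tens_window 0.9 [0.526, -0.108, 0.098] [334.0, 196.0]
ones_window 0.61 [0.528, -0.139, 0.1] [335.0, 233.0]
guard_tab 0.61 [0.488, -0.121, 0.136] [287.0, 229.0]
chisel_mid 0.72 [0.532, -0.311, 0.011] [314.0, 328.0]
chisel_mid 0.64 [0.782, -0.303, 0.01] [500.0, 321.0]
tray 0.86 [0.527, -0.302, -0.001] [310.0, 316.0]
ch 0.92 [array([ 711.1, -104.5]), array([17.8, 48.9]), np.float64(2.2)]
ch 0.86 [array([ 704.8, -232.3]), array([ 34.8, 127.8]), np.float64(75.6)]
ch 0.85 [array([666.1,  30.8]), array([31.3, 18.5]), np.float64(7.2)]
```

View pics/w3.png

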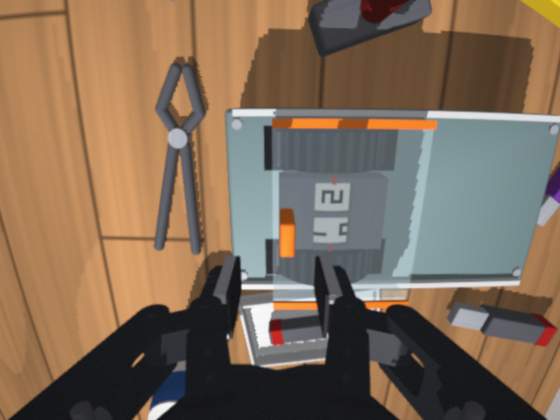

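Tab seen at (287,232) between the fingers, about 6 mm to their right; windows at (333,197) and (330,230). Lowering and gripping.

```bash
python3 -m jog '[[[1,3,20,0,0,0,0.45],[0,3,25,0,0,0,0.45],[0,0,17,0,0,0,0.45],[0,0,0,0,0,0,0.45]]]' 30
python3 -m jog '[[[0,0,0,0,0,0,0],[0,0,0,0,0,0,0],[0,0,0,0,0,0,0],[0,0,0,0,0,0,0]]]' 30
```

```text
clock: 12.75
position: [0.4875, -0.1219, 0.1961]
tool_rot: [-3.138, -0.001, 1.591]
force: [-0.2, -0.0, -0.0]
grip_width: 0.0382
finger_force: 0.0
clock: 13.15
position: [0.4887, -0.1222, 0.1989]
tool_rot: [3.14, 0.0, 1.591]
force: [-2.1, 0.8, 8.8]
grip_width: 0.0094
finger_force: 33.4
```

```bash
python3 -m jog '[[[0,4,-2,0,0,0,0],[0,10,0,0,0,0,0],[0,12,0,0,0,0,0],[0,12,0,0,0,0,0],[0,12,0,0,0,0,0]]]' 30
python3 -m jog '[[[0,12,0,0,0,0,0],[0,12,0,0,0,0,0],[0,12,0,0,0,0,0],[0,12,0,0,0,0,0],[0,12,0,0,0,0,0]]]'
python3 -m jog '[[[0,6,0,0,0,0,0],[0,3,0,0,0,0,0],[0,0,0,0,0,0,0],[0,0,0,0,0,0,0]]]'
```

```text
clock: 13.65
position: [0.5389, -0.1212, 0.1992]
tool_rot: [-3.14, -0.0, 1.591]
force: [-3.2, -0.6, -23.7]
grip_width: 0.0095
finger_force: 31.8
clock: 14.15
position: [0.599, -0.1201, 0.1992]
tool_rot: [-3.14, 0.0, 1.591]
force: [-2.4, -1.8, -18.9]
grip_width: 0.0092
finger_force: 32.3
clock: 14.55
position: [0.6071, -0.12, 0.1993]
tool_rot: [-3.141, 0.0, 1.591]
force: [1.0, -2.3, -29.3]
grip_width: 0.0093
finger_force: 31.0
```

```bash
python3 -m jog '[[[0,3,1,0,0,0,0],[0,2,0,0,0,0,0],[0,0,0,0,0,0,0]]]'
```

```text
clock: 14.85
position: [0.6107, -0.1199, 0.1992]
tool_rot: [-3.138, 0.001, 1.59]
force: [-18.8, -2.2, -1.4]
grip_width: 0.0095
finger_force: 34.9
```

```bash
python3 -m jog '[[[0,2,0,0,0,0,0],[0,0,0,0,0,0,0]]]'
```

```text
clock: 15.05
position: [0.6111, -0.1199, 0.1991]
tool_rot: [-3.134, 0.001, 1.59]
force: [-34.6, -1.1, 9.0]
grip_width: 0.0092
finger_force: 36.6
```

```bash
python3 -m jog '[[[0,-4,0,0,0,0,0],[0,0,0,0,0,0,0.4],[0,0,0,0,0,0,0.4],[0,0,-20,0,0,0,0.4],[0,0,-25,0,0,0,0.4]]]'
python3 -c "
from h import *
plan([.525,-.146,.215],np.radians(91))"
```

```text
clock: 15.55
position: [0.6108, -0.1193, 0.2447]
tool_rot: [3.141, -0.001, 1.591]
force: [0.2, 0.1, -0.5]
grip_width: 0.034
finger_force: 0.0
[[-8,-29,10,0,-0,0.001],[-9,-29,10,0,-0,0.001],[-8,-28,10,0,-0,0.001]]
```

```bash
python3 -m jog '[[[-8,-29,10,0,0,0,0],[-9,-29,10,0,0,0,0],[-8,-28,10,0,0,0,0],[0,0,0,0,0,0,0],[0,0,0,0,0,0,0]]]'
cat > win.py <<'E'
from h import *
import sys
s=bot.observe(); f=bot.grab_frame('wrist'); print(np.round(s['position'],4),s['clock'])
for q in ['tens_top','ones_top','tens_window','ones_window','guard_tab']:
    for r in bot.spot_point(q,f)[:1]: print(q,round(r['conf'],2),np.round(r['xyz'],3).tolist())
# rectified top view of plane z=.1 about counter origin; up=+x (digits upright), left=+y ; 10 px/mm
a=np.radians(1.); O=np.array([.525,-.122]); C=np.array([np.cos(a),np.sin(a)]); L=np.array([-C[1],C[0]])
H,W=400,720; v,u=np.mgrid[0:H,0:W]; xc=(H/2-v)/10e3; yc=(W/2-u)/10e3
X=np.c_[(O[0]+xc*C[0]+yc*L[0]).ravel(),(O[1]+xc*C[1]+yc*L[1]).ravel(),np.full(H*W,.100)]
p=proj(f,X,s).astype(np.float32); im=cv2.remap(f['img'],p[:,0].reshape(H,W),p[:,1].reshape(H,W),cv2.INTER_CUBIC)
for k in range(0,H,50): im[k,::8]=(0,255,0)
save(sys.argv[1],im)
E
python3 win.py win1.png
```

```text
clock: 16.05
position: [0.5257, -0.1465, 0.2149]
tool_rot: [3.139, 0.0, 1.59]
force: [-0.3, -0.5, 0.8]
grip_width: 0.0001
finger_force: 0.0
[ 0.5257 -0.1465  0.2149] 16.05
tens_top 0.65 [0.524, -0.076, 0.109]
tens_window 0.82 [0.524, -0.108, 0.099]
ones_window 0.79 [0.527, -0.133, 0.099]
guard_tab 0.64 [0.608, -0.121, 0.139]
```

View pics/win1.png

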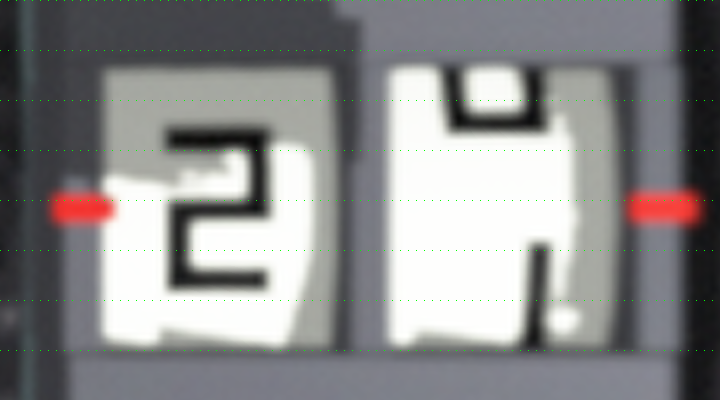

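Viewed upright (top = counter's back): tens window shows a whole "2", centred at (217,208) on the red marks. The ones window shows the bottom of a "0" at (497,125) and the top of a "1" at (540,300), so ones ≈ 0.39. Tens needs about +0.63 (rim +32 mm in x); ones needs about −2.27 (rim −115 mm). Tens first.

```bash
python3 -c "
from h import *
plan([.508,-.073,.19],np.radians(91))"
```

```text
[[37,-8,12,0,-0,0.002],[36,-8,12,0,-0,0.002]]
```

```bash
python3 -m jog '[[[37,-8,12,0,0,0,0],[36,-8,12,0,0,0,0],[0,0,3,0,0,0,0],[0,0,3,0,0,0,0],[0,0,0,0,0,0,0]]]'
python3 -m jog '[[[0,0,1.5,0,0,0,0],[0,0,0,0,0,0,0]]]'
python3 -m jog '[[[0,0,1.5,0,0,0,0],[0,0,0,0,0,0,0]]]'
```

```text
clock: 16.85
position: [0.5076, -0.0743, 0.1837]
tool_rot: [-3.141, 0.0, 1.59]
force: [0.9, -0.5, 0.4]
grip_width: 0.0001
finger_force: 0.0
clock: 17.05
position: [0.5075, -0.0744, 0.1824]
tool_rot: [3.141, 0.0, 1.59]
force: [-0.0, 0.8, 0.3]
grip_width: 0.0004
finger_force: 0.0
clock: 17.25
position: [0.5073, -0.074, 0.1808]
tool_rot: [-3.142, -0.0, 1.59]
force: [-0.5, -0.1, 0.0]
grip_width: 0.0001
finger_force: 0.0
```

```bash
python3 -m jog '[[[0,0,1,0,0,0,0],[0,0,0,0,0,0,0]]]'
python3 -m jog '[[[0,0,1,0,0,0,0],[0,0,0,0,0,0,0]]]'
```

```text
clock: 17.45
position: [0.5074, -0.0738, 0.1799]
tool_rot: [3.141, 0.0, 1.591]
force: [0.3, -0.6, 2.7]
grip_width: 0.0002
finger_force: 1.0
clock: 17.65
position: [0.5075, -0.0738, 0.1794]
tool_rot: [3.141, 0.0, 1.591]
force: [-2.6, -1.0, 13.8]
grip_width: -0.0003
finger_force: 7.0
```

```bash
python3 -m jog '[[[0,5,0,0,0,0,0],[0,6,0,0,0,0,0],[0,6,0,0,0,0,0],[0,6,0,0,0,0,0],[0,6,0,0,0,0,0]]]'
python3 -m jog '[[[0,3,0,0,0,0,0],[0,0,0,0,0,0,0]]]'
python3 -m jog '[[[0,0,-8,0,0,0,0],[-25,-15,-15,0,0,0,0],[-45,0,-11,0,0,0,0],[0,0,0,0,0,0,0],[0,0,0,0,0,0,0]]]'
python3 win.py win2.png
```

```text
clock: 18.15
position: [0.5375, -0.0732, 0.1801]
tool_rot: [3.139, 0.0, 1.591]
force: [-0.6, -0.6, 9.7]
grip_width: -0.0002
finger_force: 4.6
clock: 18.35
position: [0.5404, -0.0732, 0.1795]
tool_rot: [3.139, 0.0, 1.591]
force: [3.8, -1.4, 8.3]
grip_width: 0.0
finger_force: 4.0
clock: 18.85
position: [0.5255, -0.1443, 0.2133]
tool_rot: [3.141, 0.0, 1.588]
force: [0.6, 1.1, -0.2]
grip_width: 0.0003
finger_force: 0.0
[ 0.5255 -0.1443  0.2133] 18.85
tens_top 0.69 [0.524, -0.079, 0.11]
ones_top 0.24 [0.378, -0.101, 0.001]
tens_window 0.85 [0.528, -0.111, 0.101]
ones_window 0.67 [0.529, -0.136, 0.1]
guard_tab 0.91 [0.607, -0.119, 0.138]
```

View pics/win2.png

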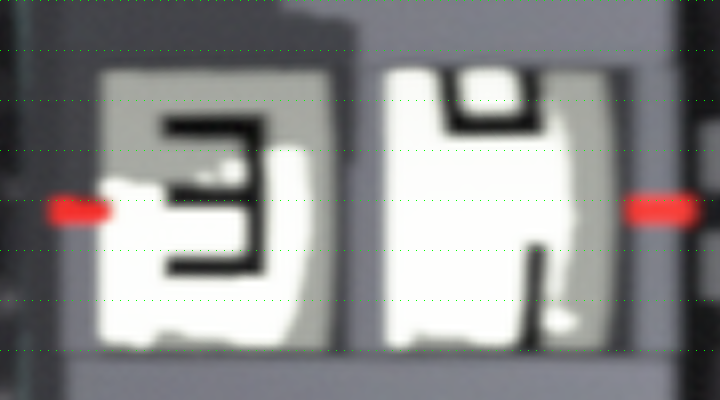

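"3" now stands centred at (215,196), 1.4 mm above the mark (+0.03 rad) — good. Ones wheel: strokes of −38 mm.

```bash
python3 -m jog '[[[-14,10,8,0,0,0,0],[-13,10,15,0,0,0,0],[0,0,6,0,0,0,0],[0,0,3,0,0,0,0],[0,0,0,0,0,0,0]]]'
python3 -m jog '[[[0,0,1.5,0,0,0,0],[0,0,1,0,0,0,0],[0,0,0,0,0,0,0]]]'
```

```text
clock: 19.65
position: [0.546, -0.1695, 0.1805]
tool_rot: [-3.141, -0.001, 1.591]
force: [-0.7, 0.1, -0.1]
grip_width: 0.0
finger_force: 0.0
clock: 19.95
position: [0.5463, -0.1699, 0.1786]
tool_rot: [3.141, 0.0, 1.591]
force: [0.9, -0.6, 0.4]
grip_width: 0.0001
finger_force: 0.0
```

```bash
python3 -m jog '[[[0,0,1,0,0,0,0],[0,0,0,0,0,0,0]]]'
python3 -m jog '[[[0,0,1,0,0,0,0],[0,0,0,0,0,0,0]]]'
```

```text
clock: 20.15
position: [0.5466, -0.1699, 0.1777]
tool_rot: [3.141, 0.0, 1.591]
force: [0.2, -0.2, 3.1]
grip_width: 0.0
finger_force: 1.8
clock: 20.35
position: [0.5473, -0.1699, 0.1772]
tool_rot: [3.139, 0.0, 1.591]
force: [3.8, -0.2, 8.8]
grip_width: -0.0004
finger_force: 4.2
```

```bash
python3 -m jog '[[[0,-7,-1,0,0,0,0],[0,-7,-0.5,0,0,0,0],[0,-7,0,0,0,0,0],[0,-7,0,0,0,0,0],[0,-7,0.5,0,0,0,0]]]'
python3 -m jog '[[[0,-4,0.7,0,0,0,0],[0,0,0,0,0,0,0]]]'
```

```text
clock: 20.85
position: [0.5121, -0.1706, 0.1787]
tool_rot: [3.139, 0.001, 1.591]
force: [0.3, 0.4, 3.7]
grip_width: -0.0003
finger_force: 2.0
clock: 21.05
position: [0.5069, -0.1708, 0.177]
tool_rot: [-3.141, 0.0, 1.591]
force: [-4.2, 0.1, 9.1]
grip_width: 0.0004
finger_force: 5.1
```

```bash
python3 -m jog '[[[0,0,-12,0,0,0,0],[0,39,0,0,0,0,0],[0,0,8,0,0,0,0],[0,0,4,0,0,0,0],[0,0,0,0,0,0,0]]]'
python3 -m jog '[[[0,-7,-1,0,0,0,0],[0,-7,-0.5,0,0,0,0],[0,-7,0,0,0,0,0],[0,-7,0,0,0,0,0],[0,-7,0.5,0,0,0,0]]]'
python3 -m jog '[[[0,-4,0.7,0,0,0,0],[0,0,0,0,0,0,0]]]'
```

```text
clock: 21.55
position: [0.5467, -0.1698, 0.177]
tool_rot: [3.14, -0.0, 1.591]
force: [0.9, -0.0, 0.9]
grip_width: 0.0002
finger_force: 0.7
clock: 22.05
position: [0.5112, -0.1705, 0.1791]
tool_rot: [3.14, 0.0, 1.591]
force: [0.4, 1.6, 6.6]
grip_width: -0.0
finger_force: 2.9
clock: 22.25
position: [0.5062, -0.1708, 0.1773]
tool_rot: [-3.141, 0.0, 1.59]
force: [-4.9, 3.0, 8.1]
grip_width: -0.0006
finger_force: 3.7
```

```bash
python3 -m jog '[[[0,0,-10,0,0,0,0],[12,10,-14,0,0,0,0],[13,9,-12,0,0,0,0],[0,0,0,0,0,0,0]]]'; python3 win.py win3.png
```

```text
clock: 22.65
position: [0.5273, -0.1439, 0.2149]
tool_rot: [3.139, -0.0, 1.593]
force: [0.2, -0.1, 0.3]
grip_width: 0.0003
finger_force: 0.0
[ 0.5273 -0.1439  0.2149] 22.65
tens_top 0.68 [0.523, -0.075, 0.11]
ones_top 0.27 [0.53, -0.305, 0.002]
tens_window 0.57 [0.526, -0.107, 0.099]
ones_window 0.92 [0.527, -0.136, 0.1]
guard_tab 0.71 [0.606, -0.12, 0.137]
```

View pics/win3.png

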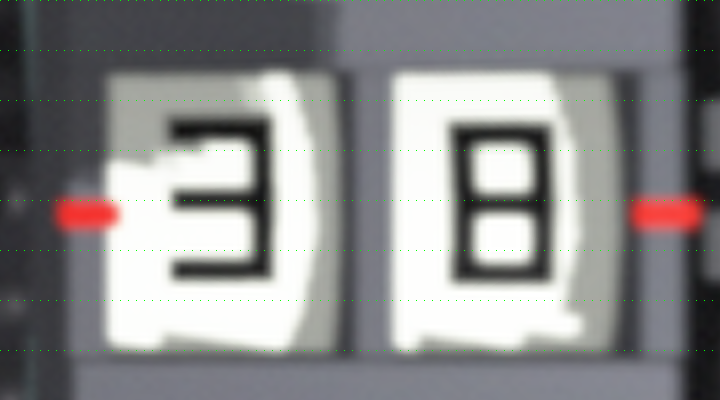

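Reads 3 and 8, the 8 centred at (500,202) about 1 mm above the mark. One more ones stroke of −32.5 mm.

```bash
python3 -m jog '[[[-13,8,12,0,0,0,0],[-13,7,14,0,0,0,0],[0,0,7,0,0,0,0],[0,0,3,0,0,0,0],[0,0,0,0,0,0,0]]]'
python3 -m jog '[[[0,0,1,0,0,0,0],[0,0,0,0,0,0,0]]]'
```

```text
clock: 23.45
position: [0.5433, -0.1729, 0.1786]
tool_rot: [3.136, 0.003, 1.589]
force: [6.7, -12.0, 17.7]
grip_width: 0.0001
finger_force: 8.5
clock: 23.65
position: [0.5436, -0.1729, 0.1784]
tool_rot: [3.135, 0.003, 1.589]
force: [7.8, -11.2, 24.3]
grip_width: 0.0002
finger_force: 12.1
```

```bash
python3 -m jog '[[[0,-6,-1.5,0,0,0,0],[0,-7,-0.5,0,0,0,0],[0,-7,0,0,0,0,0],[0,-7,0.2,0,0,0,0],[0,-5.5,0.5,0,0,0,0]]]'
python3 -m jog '[[[0,0,0,0,0,0,0],[0,0,-10,0,0,0,0],[14,9,-14,0,0,0,0],[14,8,-12,0,0,0,0],[0,0,0,0,0,0,0]]]'; python3 win.py win4.png
```

```text
clock: 24.15
position: [0.5086, -0.172, 0.1779]
tool_rot: [3.14, 0.001, 1.59]
force: [1.8, 0.0, 1.2]
grip_width: 0.0005
finger_force: 0.9
clock: 24.65
position: [0.527, -0.1409, 0.2151]
tool_rot: [3.139, -0.001, 1.594]
force: [0.2, -0.0, 0.4]
grip_width: 0.0001
finger_force: 0.0
[ 0.527  -0.1409  0.2151] 24.65
tens_top 0.67 [0.522, -0.077, 0.106]
ones_top 0.65 [0.377, -0.101, 0.001]
tens_window 0.68 [0.525, -0.11, 0.098]
ones_window 0.72 [0.526, -0.137, 0.1]
guard_tab 0.6 [0.607, -0.12, 0.137]
```

View pics/win4.png

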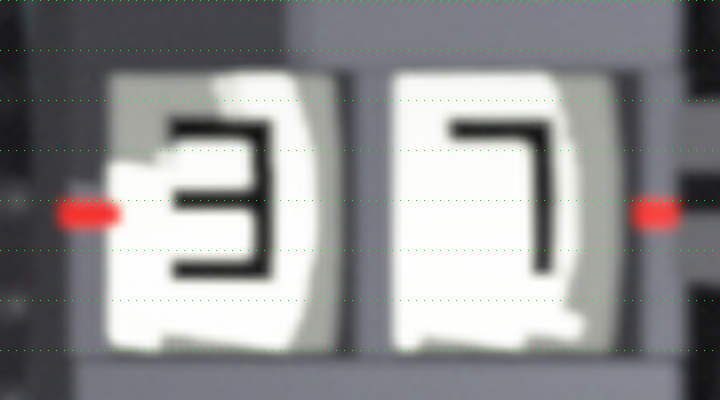

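Windows read 3 (215,198) and 7 (505,198), both about 1.3 mm above the mark. Now regrip the tab and pull the guard forward.

```bash
python3 -c "
from h import *
plan([.609,-.12,.25],np.radians(91.2))"
```

```text
[[7,28,-12,-0,-0,-0.001],[8,28,-13,-0,-0,-0.001],[7,29,-12,-0,-0,-0.001]]
```

```bash
python3 -m jog '[[[0,0,-37,0,0,0,0.45],[7,28,0,0,0,0,0.45],[8,28,0,0,0,0,0.45],[7,28,0,0,0,0,0.45],[0,0,0,0,0,0,0.45]]]'
python3 -m jog '[[[0,0,25,0,0,0,0.45],[0,0,23,0,0,0,0.45],[0,0,0,0,0,0,0.45],[0,0,0,0,0,0,0.45]]]' 30
python3 -m jog '[[[0,0,0,0,0,0,0],[0,0,0,0,0,0,0],[0,0,0,0,0,0,0],[0,0,0,0,0,0,0]]]' 30
```

```text
clock: 25.45
position: [0.611, -0.1183, 0.2496]
tool_rot: [3.141, -0.001, 1.592]
force: [-1.0, 0.3, -0.3]
grip_width: 0.0388
finger_force: 0.0
clock: 25.85
position: [0.6085, -0.12, 0.2025]
tool_rot: [-3.141, -0.0, 1.59]
force: [0.2, -0.1, 0.4]
grip_width: 0.0383
finger_force: 0.0
clock: 26.25
position: [0.6092, -0.1199, 0.2035]
tool_rot: [3.14, 0.0, 1.591]
force: [-0.9, -0.7, 6.1]
grip_width: 0.0091
finger_force: 32.4
```

```bash
python3 -m jog '[[[0,-5,0,0,0,0,0],[0,-10,0,0,0,0,0],[0,-12,0,0,0,0,0],[0,-12,0,0,0,0,0],[0,-12,0,0,0,0,0]]]' 30
python3 -m jog '[[[0,-12,0,0,0,0,0],[0,-12,0,0,0,0,0],[0,-12,0,0,0,0,0],[0,-12,0,0,0,0,0],[0,-12,0,0,0,0,0]]]'
python3 -m jog '[[[0,-9,0,0,0,0,0],[0,-4,0,0,0,0,0],[0,-2,0,0,0,0,0],[0,0,0,0,0,0,0]]]'
```

```text
clock: 26.75
position: [0.558, -0.1208, 0.2035]
tool_rot: [3.139, 0.0, 1.591]
force: [3.3, 0.1, 6.4]
grip_width: 0.0096
finger_force: 32.5
clock: 27.25
position: [0.4981, -0.122, 0.2034]
tool_rot: [3.139, 0.001, 1.591]
force: [3.0, -0.1, 8.3]
grip_width: 0.0091
finger_force: 32.7
clock: 27.65
position: [0.483, -0.1223, 0.2034]
tool_rot: [3.14, 0.001, 1.591]
force: [-1.8, 0.4, 13.3]
grip_width: 0.0095
finger_force: 33.3
```

```bash
python3 -m jog '[[[0,-2,0,0,0,0,0],[0,-1,0,0,0,0,0],[0,0,0,0,0,0,0]]]'
```

```text
clock: 27.95
position: [0.4803, -0.1223, 0.2034]
tool_rot: [3.139, 0.001, 1.591]
force: [-0.5, 0.5, 10.7]
grip_width: 0.0094
finger_force: 33.0
```

```bash
python3 -m jog '[[[0,-1,0,0,0,0,0],[0,-1,0,0,0,0,0],[0,0,0,0,0,0,0]]]'
```

```text
clock: 28.25
position: [0.4798, -0.1223, 0.2035]
tool_rot: [3.136, 0.0, 1.591]
force: [13.6, -1.4, -3.9]
grip_width: 0.009
finger_force: 31.4
```

```bash
python3 -m jog '[[[0,-1,0,0,0,0,0],[0,0,0,0,0,0,0]]]'
```

```text
clock: 28.45
position: [0.4797, -0.1223, 0.2035]
tool_rot: [3.134, 0.0, 1.591]
force: [21.0, -2.1, -11.1]
grip_width: 0.0094
finger_force: 30.5
```

Stop reached. I release and rise, then check the windows and tray.

```bash
python3 -m jog '[[[0,2,0,0,0,0,0],[0,0,0,0,0,0,0.4],[0,0,0,0,0,0,0.4],[0,0,-30,0,0,0,0.4],[0,0,-40,0,0,0,0.4]]]'
python3 -m jog '[[[-10,20,-20,0,0,0,0.4],[-10,20,0,0,0,0,0.4],[0,0,0,0,0,0,0.4],[0,0,0,0,0,0,0.4]]]'
python3 win.py win5.png; python3 - <<'E'
from h import *
for n in ('scene','side'):
    f=bot.grab_frame(n)
    for q in ['chisel_mid','guard_tab','hammer','can','hardy','tongs']:
        for r in bot.spot_point(q,f)[:4]: print(n,q,round(r['conf'],2),np.round(r['xyz'],3).tolist())
E
```

```text
clock: 28.95
position: [0.4777, -0.1221, 0.272]
tool_rot: [-3.138, -0.001, 1.591]
force: [0.4, -0.3, 0.6]
grip_width: 0.0341
finger_force: 0.0
clock: 29.35
position: [0.5187, -0.1414, 0.2919]
tool_rot: [-3.141, -0.0, 1.591]
force: [-1.2, 0.3, -0.2]
grip_width: 0.034
finger_force: 0.0
[ 0.5187 -0.1414  0.2919] 29.35
tens_top 0.84 [0.523, -0.078, 0.107]
ones_top 0.89 [0.524, -0.172, 0.107]
tens_window 0.58 [0.526, -0.11, 0.099]
ones_window 0.61 [0.529, -0.135, 0.102]
guard_tab 0.77 [0.477, -0.122, 0.138]
scene chisel_mid 0.78 [0.813, -0.11, 0.014]
scene chisel_mid 0.61 [0.495, 0.181, 0.014]
scene chisel_mid 0.59 [0.78, -0.302, 0.01]
scene chisel_mid 0.59 [0.746, 0.075, 0.017]
scene guard_tab 0.85 [0.478, -0.12, 0.137]
scene hammer 0.62 [0.522, -0.121, -0.002]
scene hammer 0.61 [0.564, 0.04, 0.001]
scene can 0.74 [0.386, -0.344, 0.004]
scene hardy 0.77 [0.372, 0.098, 0.001]
scene tongs 0.76 [0.373, -0.105, -0.0]
scene tongs 0.22 [0.373, 0.098, 0.002]
side chisel_mid 0.92 [0.528, -0.308, 0.013]
side chisel_mid 0.8 [0.498, 0.177, 0.011]
side chisel_mid 0.78 [0.814, -0.112, 0.01]
side chisel_mid 0.66 [0.753, 0.072, 0.018]
side guard_tab 0.6 [0.481, -0.123, 0.137]
side guard_tab 0.53 [0.527, -0.135, 0.1]
side hammer 0.52 [0.559, 0.04, -0.006]
side can 0.67 [0.386, -0.345, -0.002]
side hardy 0.56 [0.369, 0.098, -0.005]
side hardy 0.45 [0.385, -0.339, -0.002]
side tongs 0.9 [0.372, -0.099, 0.003]
side tongs 0.51 [0.525, -0.107, 0.097]
```

View pics/win5.png

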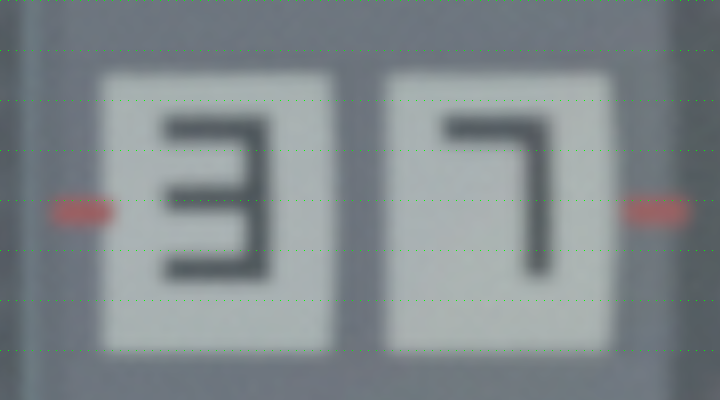

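Through the shut guard the windows read 3 (215,198) and 7 (500,198), both near their marks. The tab is at x 0.479 (shut), the chisel is in the tray, and the other tools haven't moved.

```bash
python3 -c "
from h import *
print(bot.job_done())"
```

```text
the job is handed in; nothing more can be done
None
```

The job is handed in after about 30 s of robot time: the chisel lies flat in the tray, the windows read 37, the guard is shut to its stop, and the hammer, can, hardy tool and tongs are where they stood; no verdict came back at hand-in.

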